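# Feel for the slot of a panel lock and open it

### The job

Take the T-handle panel key out of the tool stand, set it in the lock on the door of the grey control box and turn it gently back and forth, pressing only lightly, until its tongue finds the slot and drops fully home. Then turn it anticlockwise to the open position, with the T-bar in line with the long side of the box, and leave the key standing in the lock, fully home, for whoever lifts the door. Do not force the lock and leave the other things on the shelf where they lie.

Things in the scene. Friction and masses are not known exactly. Their poses are not given: they have to be found in the camera images.
- key: Bright steel T-handle panel key, 0.36 kg, 90 mm tall. Origin: centre of the end face of its tongue, the lowest point; z up to the handle, x along the T-bar. Tongue 21 mm wide (x), 6 mm thick (y), z = 0 to 11 mm, so in line with the T-bar; round barrel 21 mm in diameter, z = 11 to 72 mm. A half turn makes no difference. Starts upright in the stand's 23 mm hole, within 0.6 rad of the stand's heading
- key_bar (a point): Centre of the key's T-bar, 81 mm above the key's origin: flat-sided bar 90 mm long (key's x), 14 mm thick (key's y), 18 mm high, centred on the barrel. While in the stand its lower face is 27 mm above the stand's top
- stand: Black plastic tool stand, 80 x 140 x 55 mm high (x, y, z), fixed to the shelf. Origin: centre of its underside, z up. The key stands in its 23 mm hole, 45 mm deep; two 11 mm holes are empty
- stand_hole (a point): Centre of the mouth of the stand's 23 mm hole, in its top face 55 mm above the shelf
- box: Grey painted steel control box lying on its back on the shelf, fixed, 206 mm (x) by 256 mm (y, the long side) by 120 mm high; the top is its closed door. Origin: centre of its underside; x, y along the short and long sides, z up; two 30 mm long cable glands on the +y side, at 50 mm height
- lock_mouth (a point): Centre of the rim of the panel lock in the door: a dark round collar 37 mm in diameter, its rim 126 mm above the shelf, 6 mm above the door, 62 mm from the box's centre towards the box's -x; axes as the box's. Inside is a well: a lead-in cone from 30 mm diameter at the rim to 22.4 mm, 3.5 mm down, then a straight 22.4 mm bore. More than 40 N between key and lock or box damages the lock
- lock_face (a point): Centre of the flat face of the lock's turning plug, in the bore 16 mm below the rim; axes as the box's, they do not turn with the plug. A straight slot for the key's tongue, 7.6 mm wide, runs right across the face. Until the tongue lines up with it (play about 0.08 rad either side) the key's origin rests here. A key pressed on the face with less than 10 N does not drag the plug round
- slot_floor (a point): Floor of the slot on the lock's axis, 26 mm below the rim, 10 mm below the plug's face: the key's origin is here when it is fully home; axes as the box's. Slot heading cannot be read: at the start 0.41 to 1.51 rad (23 to 87 degrees) clockwise, seen from above, of the box's y axis. Plug turns stiffly (0.12 N m), stays where left; anticlockwise it stops hard 0.06 rad short of the y axis, which is open
- bolt: Chrome wheel bolt with a 17 mm hexagon head, 52 mm tall, standing on its head; bystander. Origin: centre of the underside of the head
- screwdriver: Flat screwdriver with a red handle, 210 mm long, lying down; bystander. Origin: under its middle, x towards the tip
- trim_tool: Black plastic interior trim tool, a flat bar about 220 mm long and 22 mm wide, one end bent up, lying down; bystander. Origin: under its middle, x towards the bent end
Things that resemble listed ones, but are neither listed nor needed, are in the scene too. There is more than one size of the key; the one meant has the size given above.

How it is judged (in metres and radians):
On the way, in this order (a step that is already met when the one before it is completed fails the run):
1. the key's tongue has dropped fully home in the slot of the lock (origin more than 23.5 mm below the rim, upright, within 3 mm of the lock's axis) (z of key in the frame of lock_mouth below -0.0235 m and horizontal distance between key and lock_mouth below 0.003 m and angle between key's own z axis and vertical below 0.14 rad), for 0.2 s.
2. the key, still fully home, has been turned to the open position (T-bar within 0.14 rad of the box's long side) (z of key in the frame of lock_mouth below -0.0235 m and horizontal distance between key and lock_mouth below 0.003 m and angle between the x axis of key and the y axis of box, either way round below 0.14 rad), for 0.2 s.
At the end, for the whole second after the job is handed in: The key stands released and at rest in the lock, fully home (origin more than 23.5 mm below the rim, within 3 mm of the lock's axis, tilted less than 0.14 rad), with its T-bar within 0.14 rad (8 degrees) of the box's long side: the open position (all of step 2 and angle between key's own z axis and vertical below 0.14 rad and linear speed of key below 0.02 m/s and contact force between key and the fingers below 0.1 N); the robot touches nothing.
It fails at once if the key and the lock or box bear on each other with more than 40 N (contact force between key and box above 40 N).
It fails at once if the robot itself presses on the box with more than 15 N (contact force between any of the fingers, the arm and box above 15 N).
It fails at once if a bystander is moved by more than 30 mm (distance of any of bolt, screwdriver, trim_tool from where it was at the start of the episode above 0.03 m).
It also fails if it takes over 51 s, if anything falls off the work surface, if the arm or the gripper's body presses on something with over 40 N, if the wrist force passes 120 N, or if a joint passes its speed limit or range.

### The arm

A 7-joint arm with a two-finger parallel gripper is mounted at the origin on the work surface. World frame = base frame: x ahead of the robot, y to its left, z up, the work surface at z = 0. Lengths are in m, angles in degrees, forces in N, time in s.
With the tool pointing down it reaches from about 0.425 to 0.875 m from the base axis. Payload 4.7 kg.
Tool frame: the origin (TCP) lies on the centre line of the jaws, within the pads' length; the fingertips stand ahead of it and the grasp point (between the pads) lies 2 mm behind it (env.tip_reach is the x of the fingertips in the tool frame, in m); x points along the fingers, z is the direction in which the jaws open and shut, and the axes are right-handed (so a half turn about x gives the same grasp; the last joint's range is limited). The gripper opens to 87 mm and grips with 3 to 60 N. Pads are 19 mm wide; open, the fingers measure 117 mm over their backs; the gripper's body (75 mm by 190 mm) begins 51 mm behind the grasp point.
Start: joints at [-65.884, 18.392, -4.016, 83.108, 1.295, 78.541, -3.26], TCP at [0.257, 0.597, 0.24] pointing down, gripper open.
Joint ranges: [-163.93, 163.93], [-17.29, 119.83], [-79.2, 71.16], [3.27, 140.29], [-89.18, 269.18], [5.43, 117.66], [-154.24, 154.24]. Speed limits (degrees/s): [147.25, 147.25, 180, 180, 180, 180, 180].

### API

Orientations are given as [roll, pitch, yaw] about the fixed x, y, z axes, in that order (R = Rz(yaw) Ry(pitch) Rx(roll)).
In Python, from cell import telemetry, optics, env, models gives the robot as it stands.
- The arm moves only by the shell command python3 -m pendant 'ROWS' [FORCE]. ROWS is JSON, a list of rows, each a list of 3 entries, a list of its own where there are three numbers: the finger opening in mm, from 0 to 87, then the shift along the tool's x, y, z in mm, then the turn, a rotation vector about the tool's x, y, z in rad. A call has 1 to 10 rows; each row is the pose to reach, as a shift and turn from the pose commanded when the call began, along the tool's axes at that moment; what a row does not reach only later rows make up. A row lasts 1/12 s, in which the tool goes at most 41.7 mm and 7.16 degrees, less where a joint would pass 70% of its speed; a pose out of reach is approached as far as the arm can. A call with a gripper value outside its range is refused whole. The fingers move at their own pace and stop on an object; FORCE is the grip in N (left out, the last holds). Time passes only in rows, so rows that repeat a pose let the fingers close. It gives the time, the measured TCP pose, the force and the opening at its end, in the units of the state.
- telemetry.get_obs(): the state, without advancing time (a new reading comes with each control period).
- optics.read_camera(name): name is "scene" or "top"; returns a dict with "image" (480x640x3 uint8, blue, green, red), "range_z" (480x640 float32, m along the optical axis (not along the pixel's ray), 0 where there is no reading), "fx", "fy", "cx", "cy" (pixels), "cam_to_world" (4x4, takes a point from camera to world coordinates). Camera axes: x right, y up, looking along -z (the intrinsics and any distortion apply to the point x, -y, -z); pixel columns grow to the right and rows downward; lengths in m; the calibration is good to about 2 mm. A picture is of the moment at which its call begins.
- env.sign_off(): hands the job in, once; it reports no verdict.
Trained networks look in the newest picture that a camera, given by its name, has taken for a name from the list of things; names that differ only in an ending like _2 or _b are one class to them, and where a whole thing is asked for, a point or a joint stands for the part that bears it (a point fixed in the world has none). Each returns a list of dicts, best first, with "confidence" (0 to 1); they miss things now and then, are a little off and sometimes report something else, mostly with a low value. They report only what shows in the picture. A call takes as long as a camera call. They do not tell look-alikes from the thing itself.
- models.masks_of(camera, label): "pixels" (480x640 bool, what is visible of it) and "extent" ([left, top, right, bottom] as shares, 0 to 1, of the picture: columns of its width, rows of its height, round what is visible of it).
- models.landmark_of(camera, label): "centre" ([row, column] as shares, 0 to 1, of the picture: columns of its width, rows of its height: a listed point, or the origin of a listed thing).
The state is a dict: "time_s": time; "qpos": joint angles; "joint_velocities": joint speeds; "effort": joint torques, N m; "tool_pos": TCP position; "tool_rot": TCP orientation; "force": force on the tool from outside, world axes, zero at the start; "wrist_torque": the same for the moment, N m; "grip_width": finger opening in m.
Only numpy, scipy, OpenCV 4.12 (cv2) and the standard library are available. Lean on these libraries where they do the work, as an engineer would, in place of code of your own. Each camera call takes 0.05 s, during which the arm holds its last target.

## Working session

There is one attempt and no reset: what is moved stays moved. The work goes in short steps, Python scripts to look and compute and a shell command to move; the robot and the scene stay as the last step left them, time stands still between calls to the robot, and variables do not carry over. Pictures are saved under pics/ and viewed, and the job is handed in when it is done.

```bash
ls; mkdir -p pics
python3 - <<'E'
from cell import telemetry, optics, env, models
import cv2
print(telemetry.get_obs(), env.tip_reach)
for c in ("scene","top"):
    r=optics.read_camera(c); cv2.imwrite(f"pics/{c}0.png",r["image"]); print(c,r["fx"],r["fy"],r["cx"],r["cy"],r["cam_to_world"].round(4).tolist(),[k for k in r])
    for l in ("key","key_bar","stand","stand_hole","box","lock_mouth","bolt","screwdriver","trim_tool"):
        print(l,[(round(d["confidence"],2),(d["centre"][0]*480).__round__(1),(d["centre"][1]*640).__round__(1)) for d in models.landmark_of(c,l)])
E
```

```text
pics
{'time_s': 0.0, 'qpos': array([-65.8830367 ,  18.43830075,  -4.01570476,  83.17353797,
         1.29509682,  78.54047539,  -3.26007504]), 'joint_velocities': array([-0.01182309,  0.09866902,  0.06932716, -0.01525599,  0.01035366,
       -0.11915796, -0.0365113 ]), 'effort': array([-4.12465515e-04, -4.91285741e+01, -4.03520074e-01, -3.12522054e+01,
       -6.37146877e-02,  4.38310322e-02,  1.78518139e-04]), 'tool_pos': array([0.25704166, 0.59646276, 0.23848206]), 'tool_rot': array([-176.93927025,   89.8927799 , -110.24640547]), 'force': array([ 0.41707489, -1.0222564 , -0.17711396]), 'wrist_torque': array([-0.04262862,  0.00597628, -0.01094158]), 'grip_width': 0.08693231655364485} 0.017
scene 573.0001985572783 573.0001985572783 330.1690034008121 239.60326151435714 [[-0.8523, -0.3103, 0.4211, 0.9948], [0.5227, -0.4714, 0.7104, 0.6259], [-0.0219, 0.8255, 0.5639, 0.7095], [0.0, 0.0, 0.0, 1.0]] ['image', 'range_z', 'fx', 'fy', 'cx', 'cy', 'cam_to_world']
key [(0.66, 238.6, 377.1), (0.65, 193.2, 367.1), (0.4, 307.5, 272.6)]
key_bar [(0.92, 150.4, 364.7), (0.84, 193.9, 379.1), (0.74, 2
[... 293 characters left out ...]
.6)]
top 498.8384613278199 498.8384613278199 325.8330411400381 236.8452570317228 [[-0.0072, 0.9809, -0.1943, 0.3354], [-0.9999, -0.0052, 0.0109, -0.1086], [0.0097, 0.1943, 0.9809, 1.189], [0.0, 0.0, 0.0, 1.0]] ['image', 'range_z', 'fx', 'fy', 'cx', 'cy', 'cam_to_world']
key [(0.92, 318.3, 365.9), (0.86, 248.4, 397.1), (0.57, 359.8, 448.7)]
key_bar [(0.71, 196.0, 328.5), (0.66, 315.6, 370.9), (0.66, 364.1, 465.5), (0.59, 237.9, 401.5)]
stand [(0.6, 246.6, 380.2), (0.34, 242.3, 399.0)]
stand_hole [(0.73, 247.7, 401.9)]
box [(0.8, 243.0, 221.7)]
lock_mouth [(0.96, 257.5, 216.4)]
bolt [(0.64, 197.1, 328.4), (0.16, 240.1, 222.2)]
screwdriver [(0.67, 170.5, 393.9)]
trim_tool [(0.65, 149.0, 236.8)]
```

View pics/scene0.png

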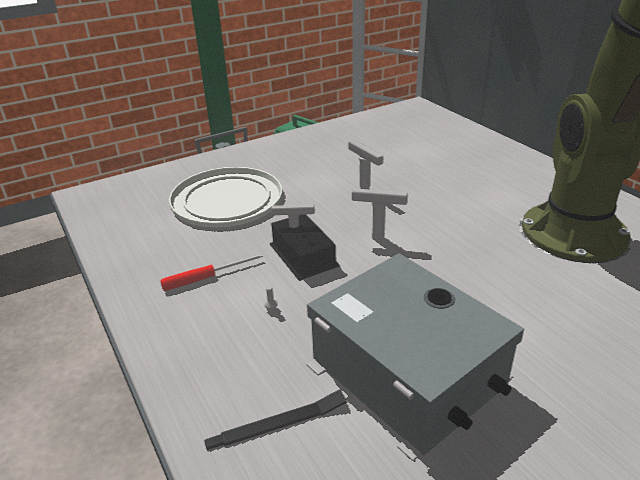

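View pics/top0.png

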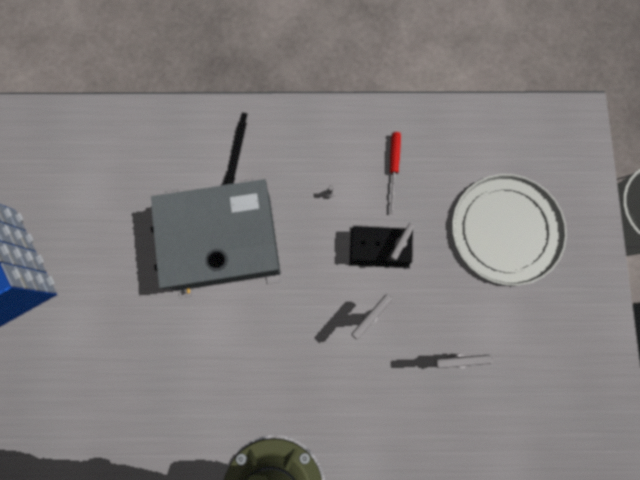

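In the top picture three T-keys can be seen: (401,240) in the black stand, (371,316) standing free, and (465,361) also free. By the description I choose the one in the stand. The lock collar is at (217,258). Next I check the size from the range data.

```bash
cat > h.py <<'E'
import numpy as np, cv2
from cell import telemetry, optics, env, models
def cloud(r):
    z=r["range_z"]; v,u=np.mgrid[0:480,0:640]
    p=np.stack([(u-r["cx"])/r["fx"]*z,-(v-r["cy"])/r["fy"]*z,-z],-1)
    T=r["cam_to_world"]; w=p@T[:3,:3].T+T[:3,3]; w[z<=0]=np.nan
    return w
def ray(r,row,col,h):
    T=r["cam_to_world"]; d=T[:3,:3]@np.array([(col-r["cx"])/r["fx"],-(row-r["cy"])/r["fy"],-1]); o=T[:3,3]
    return o+d*(h-o[2])/d[2]
E
python3 - <<'E'
from h import *
for c,boxes in (("top",{"stand":(345,215,425,275),"k2":(345,285,400,345),"k3":(430,345,500,375),"lock":(195,238,240,278),"box":(145,175,285,295)}),("scene",{"stand":(262,200,340,280),"k2":(345,185,412,245),"k3":(340,135,390,195),"box":(300,250,530,460),"lock":(420,285,460,312)})):
    r=optics.read_camera(c); w=cloud(r); print(c,"table z",np.nanmedian(w[300:330,580:590,2]) if c=="top" else "")
    for n,(a,b,d,e) in boxes.items():
        p=w[b:e,a:d].reshape(-1,3); p=p[~np.isnan(p[:,0])]
        if n=="stand": q=p[p[:,2]>.072]; t=p[abs(p[:,2]-.055)<.006]
        elif n[0]=="k": q=p[p[:,2]>.05]; q=q[q[:,2]>q[:,2].max()-.02]; t=q
        else: q=p[(p[:,2]>.112)]; t=q
        (cx,cy),(sx,sy),a_=cv2.minAreaRect(q[:,:2].astype(np.float32))
        ev=np.linalg.svd(q[:,:2]-q[:,:2].mean(0),full_matrices=False)[2][0]
        print(n,len(q),"z",np.percentile(q[:,2],[5,50,95]).round(4),"rect",round(cx,4),round(cy,4),round(sx,4),round(sy,4),round(a_,1),"ax deg",np.degrees(np.arctan2(ev[1],ev[0])).round(1),"med t",np.median(t[:,2]).round(4), cv2.minAreaRect(t[:,:2].astype(np.float32)))
    if c=="top":
        p=ray(r,257.5,216.4,.126);print("lock",p)
        for k in ("key_bar",):print([ray(r,d["centre"][0]*480,d["centre"][1]*640,.091).round(4) for d in models.landmark_of(c,k)])
        print("hole",[ray(r,d["centre"][0]*480,d["centre"][1]*640,.055).round(4) for d in models.landmark_of(c,"stand_hole")])
        cv2.imwrite("pics/cl_top.png",cv2.resize(r["image"][205:285,340:430],None,fx=6,fy=6,interpolation=2)); cv2.imwrite("pics/lock_top.png",cv2.resize(r["image"][170:300,140:290],None,fx=4,fy=4,interpolation=2))
    else:
        print("lock",ray(r,297.3,440.1,.126)); cv2.imwrite("pics/cl_sc.png",cv2.resize(r["image"][130:290,250:420],None,fx=4,fy=3.7,interpolation=2))
E
```

```text
top table z 0.0007857494615510774
stand 286 z [0.0828 0.0996 0.1032] rect 0.5421 -0.2903 0.0224 0.089 54.1 ax deg 150.2 med t 0.0552 ((0.5446380376815796, -0.25071483850479126), (0.14058154821395874, 0.08091200888156891), 86.86251068115234)
k2 477 z [0.1126 0.1168 0.1199] rect 0.3759 -0.216 0.0184 0.1156 47.4 ax deg 137.6 med t 0.1168 ((0.3759497404098511, -0.21601678431034088), (0.018417539075016975, 0.11555308103561401), 47.4371337890625)
k3 518 z [0.1117 0.1166 0.1202] rect 0.2813 -0.4074 0.0186 0.1176 4.3 ax deg 94.3 med t 0.1166 ((0.2812707722187042, -0.4073740243911743), (0.018606118857860565, 0.11756202578544617), 4.293205738067627)
lock 1710 z [0.1166 0.1202 0.1251] rect 0.5033 0.1155 0.0867 0.0978 0.3 ax deg -93.4 med t 0.1202 ((0.503317654132843, 0.1154717206954956), (0.08671548962593079, 0.09784388542175293), 0.2552160620689392)
box 10849 z [0.1166 0.12   0.1235] rect 0.5634 0.1271 0.2131 0.2571 8.6 ax deg 98.6 med t 0.12 ((0.5634169578552246, 0.12709733843803406), (0.21312925219535828, 0.25710633397102356), 8.608358383178711)
lock [0.50190234 0.11518671 0.126     ]
[array
[... 561 characters left out ...]
9344, 0.11646869033575058), 47.11192321777344)
k3 552 z [0.1029 0.1156 0.1186] rect 0.3252 -0.3289 0.2709 0.0778 58.4 ax deg 59.8 med t 0.1156 ((0.32520705461502075, -0.3288959264755249), (0.2709479331970215, 0.07778042554855347), 58.40275192260742)
box 16739 z [0.1178 0.1204 0.1223] rect 0.5608 0.1266 0.2162 0.2594 8.7 ax deg 98.0 med t 0.1204 ((0.5608099699020386, 0.12660525739192963), (0.2162231206893921, 0.25936591625213623), 8.666539192199707)
lock 1033 z [0.1182 0.1211 0.1265] rect 0.4947 0.117 0.0719 0.0623 51.2 ax deg -154.9 med t 0.1211 ((0.4946715235710144, 0.11696844547986984), (0.07187743484973907, 0.062285397201776505), 51.162662506103516)
lock [0.49893151 0.12178608 0.126     ]
```

```bash
cat >> h.py <<'E'
from scipy.spatial.transform import Rotation as Ro
def Rt(o=None):
    o=o or telemetry.get_obs(); return Ro.from_euler("xyz",o["tool_rot"],degrees=True)
def goal_R(jaw_deg):
    a=np.radians(jaw_deg); z=np.array([np.cos(a),np.sin(a),0]); x=np.array([0,0,-1.]); return Ro.from_matrix(np.stack([x,np.cross(z,x),z],1))
def delta(p,jaw_deg,frm=None):
    o=telemetry.get_obs(); R=Rt(o); d=R.inv().apply(np.array(p)-o["tool_pos"])*1000
    best=min((goal_R(j) for j in (jaw_deg,jaw_deg+180)),key=lambda g:(R.inv()*g).magnitude())
    return d.round(1),(R.inv()*best).as_rotvec().round(3)
def st():
    o=telemetry.get_obs(); R=Rt(o).as_matrix(); print("t",o["time_s"],"q",o["qpos"].round(1),"p",o["tool_pos"].round(4),"jaw",np.degrees(np.arctan2(R[1,2],R[0,2])).round(2),"tilt",np.degrees(np.arccos(-R[2,0])).round(2),"F",o["force"].round(2),"M",o["wrist_torque"].round(3),"w",round(o["grip_width"]*1000,2))
E
python3 - <<'E'
from h import *
st(); print(Rt().as_matrix().round(3))
r=optics.read_camera("top"); w=cloud(r); print("blue",w[265,15],w[230,15],w[290,40])
# box outline via plane mask
m=(abs(w[...,2]-.12)<.006).astype(np.uint8); m[:, 300:]=0; m[:,:100]=0
m=cv2.morphologyEx(m,cv2.MORPH_OPEN,np.ones((5,5))); n,l,s,c=cv2.connectedComponentsWithStats(m); i=1+s[1:,4].argmax()
q=w[l==i]; q=q[~np.isnan(q[:,0])]; print(len(q),cv2.minAreaRect(q[:,:2].astype(np.float32)))
# dark well
g=cv2.cvtColor(r["image"],cv2.COLOR_BGR2GRAY)
mm=(g[238:280,195:240]<45).astype(np.uint8); n,l,s,c=cv2.connectedComponentsWithStats(mm); i=1+s[1:,4].argmax(); print("dark",c[i]+[195,238],s[i], ray(r,c[i][1]+238,c[i][0]+195,.124))
r=optics.read_camera("scene"); w=cloud(r)
g=cv2.cvtColor(r["image"],cv2.COLOR_BGR2GRAY)
mm=(g[275:320,410:470]<45).astype(np.uint8); n,l,s,c=cv2.connectedComponentsWithStats(mm); i=1+s[1:,4].argmax(); print("dark",c[i]+[410,275],s[i], ray(r,c[i][1]+275,c[i][0]+410,.124))
cv2.imwrite("pics/locksc.png",cv2.resize(r["image"][270:325,405:475],None,fx=8,fy=8,interpolation=2))
E
```

```text
t 1.2 q [-65.9  18.4  -4.   83.1   1.3  78.5  -3.3] p [0.2572 0.597  0.2396] jaw 66.69 tilt 0.0 F [0.33 0.11 0.46] M [-0.003 -0.025 -0.012] w 86.85
[[ 0.    -0.918  0.396]
 [ 0.     0.396  0.918]
 [-1.    -0.     0.   ]]
blue [0.48870984 0.54612797 0.12217817] [0.57954292 0.59550274 0.05672789] [0.4398917  0.51755398 0.06803091]
10508 ((0.5613375902175903, 0.12686024606227875), (0.20872478187084198, 0.2572110891342163), 8.56320571899414)
dark [215.84581498 259.47577093] [ 13  14  17  16 227] [0.49792121 0.11664631 0.124     ]
dark [439.09433962 297.27672956] [ 18  14  23  16 159] [0.49851071 0.11916035 0.124     ]
```

View pics/cl_top.png

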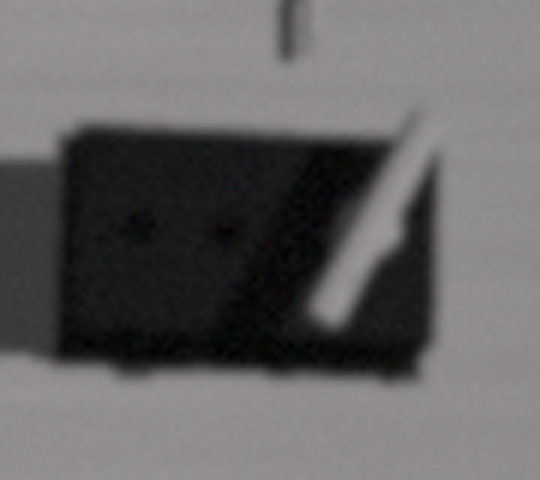

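View pics/lock_top.png

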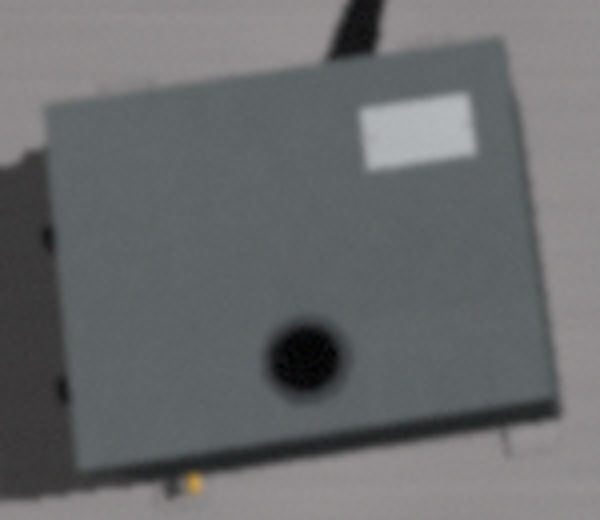

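View pics/locksc.png

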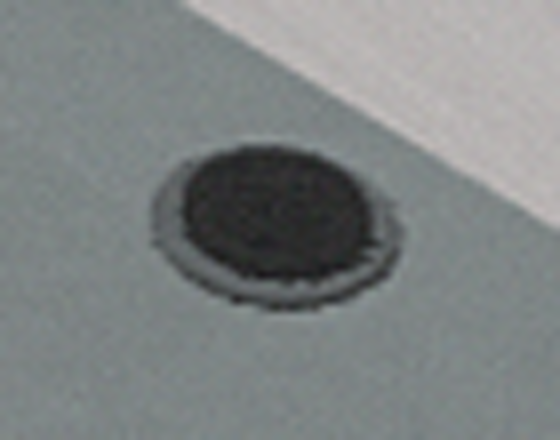

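Run:
```python
from h import *
for c,(a,b,d,e) in (("top",(345,215,425,275)),("scene",(262,200,340,280))):
    r=optics.read_camera(c); w=cloud(r); p=w[b:e,a:d].reshape(-1,3); 
    for lo in(.085,.094,.098):
        q=p[p[:,2]>lo]; ev=np.linalg.svd(q[:,:2]-q[:,:2].mean(0),full_matrices=False)[2][0]
        print(c,lo,len(q),np.degrees(np.arctan2(ev[1],ev[0]))%180,q.mean(0),cv2.minAreaRect(q[:,:2].astype(np.float32)))
print(delta([.5416,-.2887,.2],-120))
```

```text
top 0.085 264 150.1332567597207 [ 0.54072264 -0.28915777  0.09939003] ((0.5412523150444031, -0.2908400893211365), (0.017048100009560585, 0.08813133090734482), 61.168556213378906)
top 0.094 250 149.95509983609344 [ 0.54144445 -0.28971027  0.09996988] ((0.5418710112571716, -0.2901912331581116), (0.014070766977965832, 0.08765168488025665), 60.157379150390625)
top 0.098 200 149.78783466127373 [ 0.54136927 -0.28965481  0.1007926 ] ((0.541969358921051, -0.2901647388935089), (0.013832028955221176, 0.08750621229410172), 60.17335891723633)
scene 0.085 384 149.66209697646485 [ 0.54154171 -0.28581475  0.095142  ] ((0.5399700999259949, -0.28882932662963867), (0.02101428061723709, 0.08752179145812988), 59.6434326171875)
scene 0.094 231 149.59625987082367 [ 0.54060579 -0.28664156  0.09874743] ((0.5397701263427734, -0.28871220350265503), (0.02101428061723709, 0.08705823123455048), 59.6434326171875)
scene 0.098 152 149.90380371656042 [ 0.54096792 -0.28815106  0.10012671] ((0.5401778817176819, -0.28801408410072327), (0.01892140880227089, 0.08715076744556427), 58.73516845703125)
(array([  39.5, -611.6, -700.9]), array([0.117, 0.   , 0.   ]))
```

```bash
python3 -m pendant '[[87,[0,-275,-315],[1.2,0,0]],[87,[0,-275,-315],[1.2,0,0]],[87,[0,-275,-315],[1.2,0,0]],[87,[0,-275,-315],[1.2,0,0]],[87,[0,-275,-315],[1.2,0,0]],[87,[0,-275,-315],[1.2,0,0]],[87,[0,-275,-315],[1.2,0,0]],[87,[0,-275,-315],[1.2,0,0]],[87,[0,-275,-315],[1.2,0,0]],[87,[0,-275,-315],[1.2,0,0]]]' 30; python3 -c "
from h import *
st();print(delta([.5412,-.289,.16],-120.2))"
```

```text
time_s: 2.23
tool_pos: [0.3849, 0.1983, 0.2399]
tool_rot: [55.0, 89.9, 52.6]
force: [0.4, -0.4, 0.9]
grip_width: 0.0864
t 2.2333 q [-46.9  -9.2  14.6 112.3   2.3  76.5 -35.4] p [0.3849 0.1983 0.2399] jaw -2.39 tilt 0.07 F [ 0.36 -0.36  0.92] M [-0.087 -0.045 -0.004] w 86.4
(array([  79.5, -480.5,  176.4]), array([-1.085e+00,  1.000e-03, -1.000e-03]))
```

```bash
python3 -m pendant '[[87,[0,-385,140],[1.2,0,0]],[87,[0,-385,140],[1.2,0,0]],[87,[0,-385,140],[1.2,0,0]],[87,[0,-385,140],[1.2,0,0]],[87,[0,-385,140],[1.2,0,0]],[87,[0,-385,140],[1.2,0,0]],[87,[0,-385,140],[1.2,0,0]],[87,[0,-385,140],[1.2,0,0]],[87,[0,-385,140],[1.2,0,0]],[87,[0,-385,140],[1.2,0,0]]]'; python3 -c "
from h import *
st();print(delta([.5412,-.289,.16],-120.2))"
```

```text
time_s: 3.07
tool_pos: [0.5111, -0.1928, 0.2402]
tool_rot: [44.6, 89.9, -26.6]
force: [-0.3, 0.6, 0.5]
grip_width: 0.0869
t 3.0667 q [-20.9   6.1  41.9  99.4  -4.2  76.  -49.4] p [ 0.5111 -0.1928  0.2402] jaw -71.24 tilt 0.12 F [-0.26  0.6   0.54] M [-0.057  0.077  0.051] w 86.87
(array([ 80.4,  -2.5, 100.7]), array([ 0.855,  0.001, -0.002]))
```

```bash
python3 -m pendant '[[87,[20,-2.5,40],[0.3,0,0]],[87,[60,-2.5,100.7],[0.855,0,0]],[87,[60,-2.5,100.7],[0.855,0,0]],[87,[60,-2.5,100.7],[0.855,0,0]],[87,[60,-2.5,100.7],[0.855,0,0]],[87,[60,-2.5,100.7],[0.855,0,0]],[87,[60,-2.5,100.7],[0.855,0,0]],[87,[60,-2.5,100.7],[0.855,0,0]],[87,[60,-2.5,100.7],[0.855,0,0]]]'
python3 - <<'E'
from h import *
st();print(delta([.5412,-.289,.089],-120.2))
r=optics.read_camera("scene"); cv2.imwrite("pics/s1.png",r["image"])
E
```

```text
time_s: 3.82
tool_pos: [0.5416, -0.2852, 0.1795]
tool_rot: [-11.2, 90.0, -130.8]
force: [0.3, 1.1, -1.0]
grip_width: 0.0869
t 3.8167 q [-15.8  21.4  51.4  94.9 -17.4  72.2 -80.5] p [ 0.5416 -0.2852  0.1795] jaw -119.61 tilt 0.0 F [ 0.31  1.08 -1.03] M [-0.023  0.161  0.012] w 86.87
(array([90.5,  1.5,  3.5]), array([0.01, 0.  , 0.  ]))
```

View pics/s1.png

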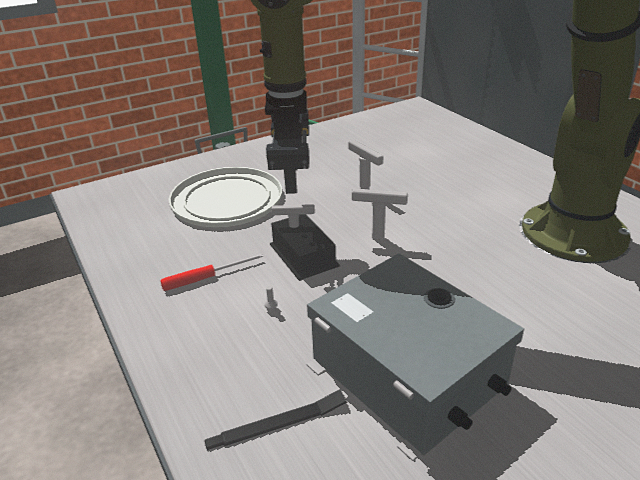

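The gripper hangs over the stand key at about (291,190), above its bar at (294,210). Going down.

```bash
python3 -m pendant '[[87,[30,1.5,1],[0.01,0,0]],[87,[60,1.5,1],[0.01,0,0]],[87,[80,1.5,1],[0.01,0,0]],[87,[90.5,1.5,1],[0.01,0,0]],[87,[90.5,1.5,1],[0.01,0,0]],[87,[90.5,1.5,1],[0.01,0,0]]]'
python3 - <<'E'
from h import *
st();print(delta([.5412,-.289,.089],-120.2))
E
```

```text
time_s: 4.37
tool_pos: [0.5425, -0.2872, 0.0895]
tool_rot: [90.0, 90.0, -30.3]
force: [0.5, -0.6, 0.7]
grip_width: 0.0871
t 4.3667 q [-13.   27.   48.5  99.7 -22.3  63.5 -77.7] p [ 0.5425 -0.2872  0.0895] jaw -120.33 tilt 0.02 F [ 0.46 -0.64  0.68] M [0.002 0.177 0.005] w 87.14
(array([ 0.5, -0.2,  2.2]), array([-0.002,  0.   , -0.   ]))
```

```bash
python3 -m pendant '[[87,[0,0,1.8],[0,0,0]],[30,[0,0,1.8],[0,0,0]],[0,[0,0,1.8],[0,0,0]],[0,[0,0,1.8],[0,0,0]],[0,[0,0,1.8],[0,0,0]],[0,[0,0,1.8],[0,0,0]],[0,[0,0,1.8],[0,0,0]],[0,[0,0,1.8],[0,0,0]],[0,[0,0,1.8],[0,0,0]],[0,[0,0,1.8],[0,0,0]]]' 10
python3 - <<'E'
from h import *
st()
E
```

```text
time_s: 5.2
tool_pos: [0.5413, -0.2886, 0.089]
tool_rot: [-111.8, 90.0, 127.9]
force: [0.2, 0.4, 0.1]
grip_width: 0.035
t 5.2 q [-12.9  27.   48.6  99.8 -22.3  63.5 -77.6] p [ 0.5413 -0.2886  0.089 ] jaw -120.37 tilt 0.01 F [0.17 0.36 0.14] M [-0.046  0.196 -0.034] w 34.97
```

```bash
python3 -m pendant '[[0,[0,0,0],[0,0,0]],[0,[0,0,0],[0,0,0]],[0,[0,0,0],[0,0,0]],[0,[0,0,0],[0,0,0]],[0,[0,0,0],[0,0,0]],[0,[0,0,0],[0,0,0]],[0,[0,0,0],[0,0,0]]]'
python3 - <<'E'
from h import *
st()
E
```

```text
time_s: 5.78
tool_pos: [0.5411, -0.2891, 0.089]
tool_rot: [3.0, 90.0, -117.4]
force: [-1.8, -2.5, -0.2]
grip_width: 0.0203
t 5.7833 q [-12.9  27.   48.6  99.8 -22.3  63.4 -77.6] p [ 0.5411 -0.2891  0.089 ] jaw -120.4 tilt 0.03 F [-1.83 -2.54 -0.21] M [-0.519  0.44   0.02 ] w 20.3
```

```bash
python3 -m pendant '[[0,[0,0,1.5],[0,0,0]],[0,[0,0,1.5],[0,0,0]],[0,[0,0,1.5],[0,0,0]],[0,[0,0,1.5],[0,0,0]],[0,[0,0,1.5],[0,0,0]]]'
python3 - <<'E'
from h import *
st()
E
```

```text
time_s: 6.2
tool_pos: [0.5409, -0.2895, 0.089]
tool_rot: [178.8, 90.0, 58.5]
force: [-0.1, -0.1, -0.5]
grip_width: 0.0202
t 6.2 q [-12.8  27.   48.6  99.8 -22.4  63.5 -77.4] p [ 0.5409 -0.2895  0.089 ] jaw -120.36 tilt 0.03 F [-0.14 -0.12 -0.51] M [0.035 0.211 0.01 ] w 20.25
```

Closing stopped at 20.3 mm, so the tips have closed on the barrel under the bar. I'll open, raise about 11 mm so the tips clear the barrel, and grip only the 14 mm bar.

```bash
python3 -m pendant '[[32,[0,0,0],[0,0,0]],[32,[0,0,0],[0,0,0]],[32,[-11.5,0,0],[0,0,0]],[32,[-11.5,0,0],[0,0,0]],[32,[-11.5,0,0],[0,0,0]],[0,[-11.5,0,0],[0,0,0]],[0,[-11.5,0,0],[0,0,0]],[0,[-11.5,0,0],[0,0,0]],[0,[-11.5,0,0],[0,0,0]],[0,[-11.5,0,0],[0,0,0]]]' 15
python3 - <<'E'
from h import *
st()
E
```

```text
time_s: 7.03
tool_pos: [0.5403, -0.2901, 0.1003]
tool_rot: [-35.7, 90.0, -156.1]
force: [-0.5, 0.2, -0.6]
grip_width: 0.0138
t 7.0333 q [-13.1  26.2  49.1  99.3 -21.7  64.5 -77.9] p [ 0.5403 -0.2901  0.1003] jaw -120.39 tilt 0.04 F [-0.55  0.21 -0.56] M [-0.135  0.215 -0.027] w 13.78
```

```bash
python3 -m pendant '[[0,[0,0,0],[0,0,0]],[0,[0,0,0],[0,0,0]],[0,[-10,0,0],[0,0,0]],[0,[-30,0,0],[0,0,0]],[0,[-60,0,0],[0,0,0]],[0,[-95,0,0],[0,0,0]],[0,[-130,0,0],[0,0,0]],[0,[-155,0,0],[0,0,0]],[0,[-155,0,0],[0,0,0]],[0,[-155,0,0],[0,0,0]]]' 45
python3 - <<'E'
from h import *
st()
for c in("scene","top"):
    r=optics.read_camera(c); cv2.imwrite(f"pics/{c}2.png",r["image"])
E
```

```text
time_s: 7.87
tool_pos: [0.541, -0.2901, 0.257]
tool_rot: [118.9, 89.8, -1.5]
force: [-0.9, 0.6, -4.3]
grip_width: 0.0135
t 7.8667 q [-16.7  18.4  53.2  88.9 -15.   80.1 -82.7] p [ 0.541  -0.2901  0.257 ] jaw -120.37 tilt 0.15 F [-0.85  0.62 -4.34] M [0.01  0.216 0.032] w 13.53
```

View pics/scene2.png

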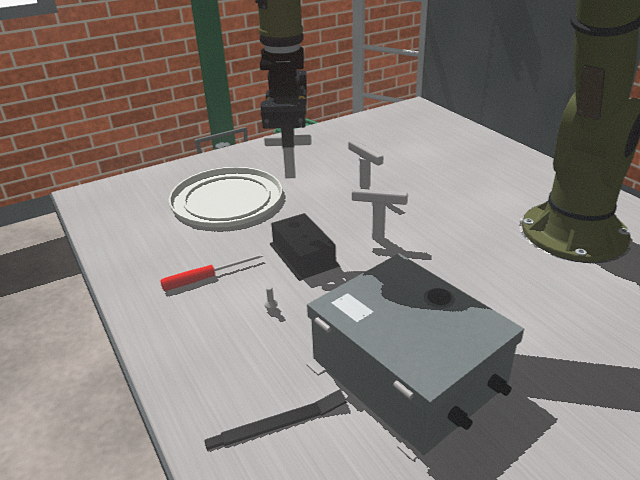

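The scene picture shows the key held, with its bar at (288,142), and the stand hole empty. Next, over to the lock.

Run:
```python
from h import *
print(delta([.4998,.1178,.246],-82))
```

```text
(array([   8.8, -240.2, -330.7]), array([-0.67 , -0.001,  0.003]))
```

```bash
python3 -m pendant '[[0,[0,-10,-14],[0,0,0.003]],[0,[0,-30,-42],[-0.08,0,0.003]],[0,[0,-54,-74],[-0.16,0,0.003]],[0,[0,-78,-107],[-0.24,0,0.003]],[0,[0,-102,-140],[-0.32,0,0.003]],[0,[0,-126,-173],[-0.4,0,0.003]],[0,[0,-150,-206],[-0.5,0,0.003]],[0,[0,-172,-237],[-0.58,0,0.003]],[0,[0,-190,-262],[-0.67,0,0.003]],[0,[0,-204,-281],[-0.67,0,0.003]]]';  python3 -c "
from h import *
st();print(delta([.4998,.1178,.246],-82))"
```

```text
time_s: 8.8
tool_pos: [0.5045, 0.0596, 0.2534]
tool_rot: [-79.9, 89.9, -161.4]
force: [0.1, 0.8, -3.5]
grip_width: 0.0136
t 8.8 q [-46.2  -0.3  36.6 102.9   0.2  77.4 -91.1] p [0.5045 0.0596 0.2534] jaw -81.53 tilt 0.07 F [ 0.12  0.83 -3.52] M [-0.031  0.13   0.028] w 13.62
(array([  7.4,   3.9, -58.2]), array([0.008, 0.   , 0.001]))
```

```bash
python3 -m pendant '[[0,[3,2,-20],[0.008,0,0]],[0,[7,4,-40],[0.008,0,0]],[0,[7,4,-52],[0.008,0,0]],[0,[7,4,-58],[0.008,0,0]],[0,[7,4,-58],[0.008,0,0]],[0,[7,4,-58],[0.008,0,0]],[0,[7,4,-58],[0.008,0,0]]]';  python3 - <<'E'
from h import *
st();print(delta([.4998,.1178,.246],-82))
o=telemetry.get_obs();p0=o["tool_pos"]
for c in("scene","top"):
    r=optics.read_camera(c); cv2.imwrite(f"pics/{c}3.png",r["image"]); w=cloud(r)
    q=w[(abs(w[...,0]-p0[0])<.07)&(abs(w[...,1]-p0[1])<.07)&(w[...,2]>p0[2]-.022)&(w[...,2]<p0[2]+.0015)]
    if len(q)>20: print(c,len(q),cv2.minAreaRect(q[:,:2].astype(np.float32)),q.mean(0))
    b=w[(abs(w[...,0]-p0[0])<.03)&(abs(w[...,1]-p0[1])<.03)&(w[...,2]>p0[2]-.085)&(w[...,2]<p0[2]-.03)]
    print("barrel",len(b),b.mean(0) if len(b) else "")
    for l in("key","key_bar","lock_mouth"): print(l,[(round(d["confidence"],2),round(d["centre"][0]*480,1),round(d["centre"][1]*640,1)) for d in models.landmark_of(c,l)])
    if c=="scene": cv2.imwrite("pics/s3c.png",cv2.resize(r["image"][180:330,350:520],None,fx=4,fy=4,interpolation=2))
E
```

```text
time_s: 9.38
tool_pos: [0.5029, 0.1119, 0.2485]
tool_rot: [60.4, 89.8, -22.2]
force: [-0.2, -0.6, -4.4]
grip_width: 0.0139
t 9.3833 q [-49.    0.8  34.  102.5  -0.4  76.7 -97.5] p [0.5029 0.1119 0.2485] jaw -82.59 tilt 0.19 F [-0.25 -0.62 -4.42] M [-0.069  0.142  0.02 ] w 13.87
(array([ 2.5, -2.3, -6.3]), array([-0.01 ,  0.002, -0.003]))
scene 640 ((0.5038355588912964, 0.11606717854738235), (0.03315744549036026, 0.08950812369585037), 84.22540283203125) [0.51366579 0.11950186 0.24267669]
barrel 385 [0.50887838 0.11789037 0.19307896]
key [(0.8, 279.4, 434.7), (0.77, 194.3, 364.1), (0.66, 239.6, 373.9), (0.53, 309.5, 434.2)]
key_bar [(0.96, 196.5, 378.9), (0.85, 151.9, 362.2), (0.84, 234.4, 439.2)]
lock_mouth [(0.59, 295.5, 436.4)]
top 85 ((0.47826850414276123, 0.11172592639923096), (0.03817971050739288, 0.01718549244105816), 22.76183319091797) [0.47158935 0.10924621 0.24533252]
barrel 0 
key [(0.73, 358.6, 451.7), (0.72, 318.6, 362.9), (0.6, 254.9, 215.6)]
key_bar [(0.79, 364.1, 463.8), (0.62, 259.6, 216.6), (0.41, 254.3, 215.2)]
lock_mouth [(0.57, 258.1, 217.6)]
```

View pics/s3c.png

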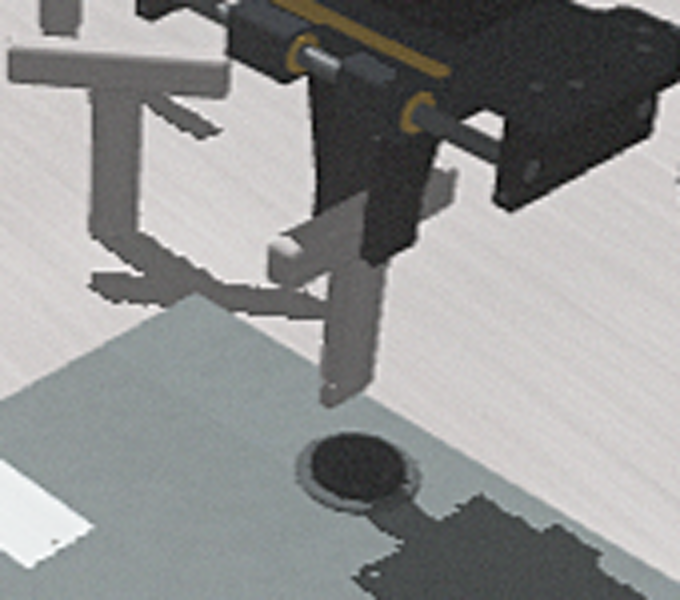

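View pics/top3.png

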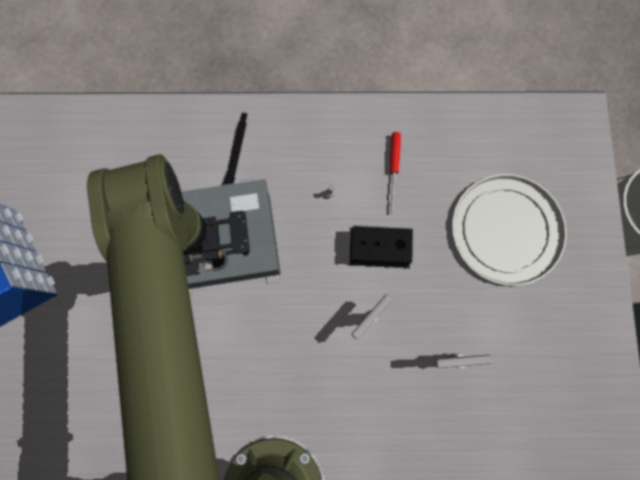

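The scene crop shows the key hanging from the jaws, its tongue tip at crop (345,395), just above the well centred at crop (358,468). In the top picture the arm hides the lock. The arm was still settling, so I'll finish the move and measure again.

```bash
python3 -m pendant '[[0,[0,0,0],[0,0,0]],[0,[0,0,0],[0,0,0]],[0,[0,0,0],[0,0,0]]]';  python3 - <<'E'
from h import *
st()
o=telemetry.get_obs();p0=o["tool_pos"];R=Rt(o).as_matrix()
bar=R[:,1]
r=optics.read_camera("scene"); w=cloud(r)
m=(abs(w[...,0]-p0[0])<.07)&(abs(w[...,1]-p0[1])<.07)
q=w[m&(w[...,2]>p0[2]-.022)&(w[...,2]<p0[2]+.0015)]
s=(q-p0)@bar; print("bar ends along tool y",np.percentile(s,[.5,99.5])*1000, "jaw",np.percentile((q-p0)@R[:,2],[1,99])*1000)
g=cv2.cvtColor(r["image"],cv2.COLOR_BGR2GRAY)
# barrel: cylinder fit
from scipy.optimize import least_squares
b=w[(abs(w[...,0]-p0[0])<.03)&(abs(w[...,1]-p0[1])<.03)&(w[...,2]>p0[2]-.075)&(w[...,2]<p0[2]-.025)]
f=least_squares(lambda c:np.hypot(b[:,0]-c[0],b[:,1]-c[1])-.0105,p0[:2],loss="soft_l1",f_scale=.002); print("barrel axis",f.x,"rel",(f.x-p0[:2])*1000,len(b), np.abs(f.fun).mean())
# collar outer: depth points above door
q=w[(abs(w[...,0]-.5)<.03)&(abs(w[...,1]-.118)<.03)&(w[...,2]>.1235)&(w[...,2]<.130)]
f=least_squares(lambda c:np.clip(abs(np.hypot(q[:,0]-c[0],q[:,1]-c[1])-.01675)-.00175,0,.005),[.5,.118]); print("rim",f.x,len(q),f.cost,q[:,:2].min(0),q[:,:2].max(0))
E
```

```text
time_s: 10.03
tool_pos: [0.5026, 0.1137, 0.2485]
tool_rot: [72.3, 89.8, -10.2]
force: [0.2, 0.1, -3.3]
grip_width: 0.0136
t 10.0333 q [-49.    0.8  33.9 102.5  -0.4  76.6 -97.5] p [0.5026 0.1137 0.2485] jaw -82.44 tilt 0.17 F [ 0.25  0.08 -3.3 ] M [-0.089  0.139  0.048] w 13.65
bar ends along tool y [-42.55863461  46.16739476] jaw [-17.49110808  12.45945963]
barrel axis [0.50264493 0.11405979] rel [0.03355186 0.37114969] 378 0.000737405579361643
rim [0.4983123  0.11906878] 213 0.00018240375607217176 [0.47490372 0.09495917] [0.52143365 0.13868835]
```

```bash
python3 -c "
from h import *
print(delta([.499,.1184,.222],-82.5))"
```

```text
(array([26.5, -3. , -5.2]), array([ 0.001,  0.001, -0.003]))
```

```bash
python3 -m pendant '[[0,[4,-3,-5.2],[0,0.001,-0.003]],[0,[12,-3,-5.2],[0,0.001,-0.003]],[0,[20,-3,-5.2],[0,0.001,-0.003]],[0,[26.5,-3,-5.2],[0,0.001,-0.003]],[0,[26.5,-3,-5.2],[0,0.001,-0.003]],[0,[26.5,-3,-5.2],[0,0.001,-0.003]],[0,[26.5,-3,-5.2],[0,0.001,-0.003]]]';  python3 - <<'E'
from h import *
st()
r=optics.read_camera("scene"); cv2.imwrite("pics/s4c.png",cv2.resize(r["image"][200:330,370:510],None,fx=5,fy=4.5,interpolation=2))
E
```

```text
time_s: 10.67
tool_pos: [0.4992, 0.1183, 0.222]
tool_rot: [-58.2, 90.0, -140.6]
force: [1.1, -0.5, -3.5]
grip_width: 0.0133
t 10.6667 q [-49.1   1.7  33.7 104.9  -1.   73.8 -97.6] p [0.4992 0.1183 0.222 ] jaw -82.46 tilt 0.0 F [ 1.08 -0.48 -3.46] M [-0.013  0.183  0.034] w 13.28
```

View pics/s4c.png

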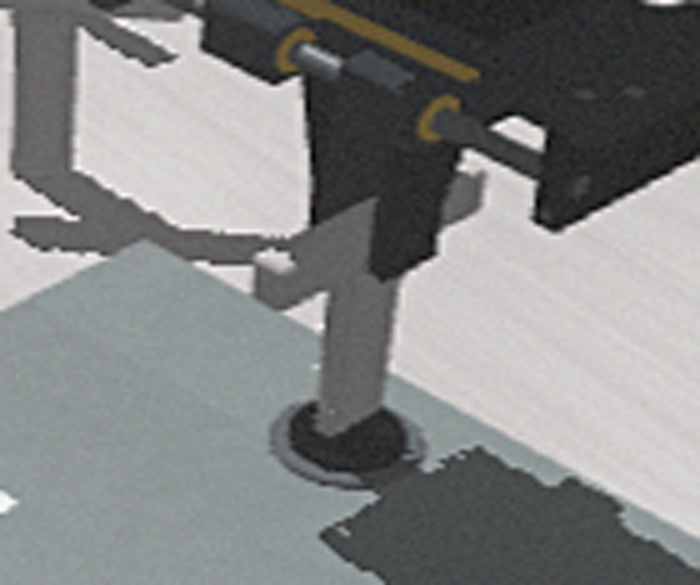

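```bash
python3 -m pendant '[[0,[3,0,0],[0,0,0]],[0,[6,0,0],[0,0,0]],[0,[8,0,0],[0,0,0]],[0,[8,0,0],[0,0,0]]]'; python3 -c "
from h import *
st()"; python3 -m pendant '[[0,[1,0,0],[0,0,0]],[0,[2,0,0],[0,0,0]],[0,[2,0,0],[0,0,0]]]'; python3 -c "
from h import *
st()"
```

```text
time_s: 11.05
tool_pos: [0.4989, 0.1184, 0.2139]
tool_rot: [-94.6, 90.0, -177.1]
force: [0.3, -0.4, -2.7]
grip_width: 0.0136
t 11.05 q [-49.1   2.   33.8 105.5  -1.2  72.8 -97.4] p [0.4989 0.1184 0.2139] jaw -82.45 tilt 0.03 F [ 0.25 -0.44 -2.71] M [-0.085  0.343 -0.03 ] w 13.62
time_s: 11.3
tool_pos: [0.4993, 0.1185, 0.2134]
tool_rot: [143.7, 89.9, 61.2]
force: [-3.1, -1.1, 6.9]
grip_width: 0.0139
t 11.3 q [-49.1   2.1  33.8 105.5  -1.2  72.7 -97.4] p [0.4993 0.1185 0.2134] jaw -82.45 tilt 0.06 F [-3.11 -1.06  6.88] M [-0.252  1.006 -0.043] w 13.9
```

Contact on the cone's +x side, 10 N. Backing off 1.5 mm and shifting about 1.7 mm in −x.

```bash
python3 -m pendant '[[0,[-2,0,0],[0,0,0]],[0,[-2,-1.7,0.3],[0,0,0]],[0,[-0.5,-1.7,0.3],[0,0,0]],[0,[0.5,-1.7,0.3],[0,0,0]],[0,[0.5,-1.7,0.3],[0,0,0]]]'; python3 -c "
from h import *
st()"; python3 -m pendant '[[0,[0.7,0,0],[0,0,0]],[0,[1.4,0,0],[0,0,0]],[0,[1.4,0,0],[0,0,0]]]'; python3 -c "
from h import *
st()"
```

```text
time_s: 11.72
tool_pos: [0.497, 0.1178, 0.2108]
tool_rot: [-76.7, 89.9, -159.2]
force: [-0.2, -0.3, -3.9]
grip_width: 0.0137
t 11.7167 q [-49.1   1.9  33.7 106.   -1.1  72.5 -97.5] p [0.497  0.1178 0.2108] jaw -82.45 tilt 0.06 F [-0.19 -0.3  -3.87] M [-0.114  0.187 -0.035] w 13.67
time_s: 11.97
tool_pos: [0.4972, 0.1178, 0.2098]
tool_rot: [-78.1, 90.0, -160.5]
force: [0.5, 0.1, -2.7]
grip_width: 0.0139
t 11.9667 q [-49.1   2.   33.8 106.   -1.1  72.4 -97.5] p [0.4972 0.1178 0.2098] jaw -82.45 tilt 0.04 F [ 0.48  0.1  -2.72] M [-0.159  0.258 -0.002] w 13.92
```

```bash
python3 -m pendant '[[0,[1,0,0],[0,0,0]],[0,[2,0,0],[0,0,0]],[0,[3,0,0],[0,0,0]],[0,[3,0,0],[0,0,0]]]'; python3 -c "
from h import *
st()"; python3 -m pendant '[[0,[1,0,0],[0,0,0]],[0,[2,0,0],[0,0,0]],[0,[3,0,0],[0,0,0]],[0,[3,0,0],[0,0,0]]]'; python3 -c "
from h import *
st()"
```

```text
time_s: 12.3
tool_pos: [0.4973, 0.1178, 0.2068]
tool_rot: [-83.4, 90.0, -165.8]
force: [-0.7, -0.2, -3.5]
grip_width: 0.0138
t 12.3 q [-49.1   2.1  33.8 106.3  -1.2  72.  -97.4] p [0.4973 0.1178 0.2068] jaw -82.45 tilt 0.03 F [-0.7  -0.24 -3.51] M [-0.132  0.284  0.02 ] w 13.8
time_s: 12.63
tool_pos: [0.4973, 0.1179, 0.2039]
tool_rot: [-83.4, 90.0, -165.9]
force: [-0.2, -0.7, -3.4]
grip_width: 0.0134
t 12.6333 q [-49.    2.3  33.8 106.5  -1.3  71.7 -97.3] p [0.4973 0.1179 0.2039] jaw -82.45 tilt 0.02 F [-0.15 -0.69 -3.41] M [-0.171  0.335 -0.024] w 13.45
```

```bash
python3 -m pendant '[[0,[1,0,0],[0,0,0]],[0,[2,0,0],[0,0,0]],[0,[2,0,0],[0,0,0]]]'; python3 -c "
from h import *
st()"; python3 -m pendant '[[0,[0.5,0,0],[0,0,0]],[0,[1,0,0],[0,0,0]],[0,[1,0,0],[0,0,0]]]'; python3 -c "
from h import *
st()"
```

```text
time_s: 12.88
tool_pos: [0.4973, 0.1178, 0.2019]
tool_rot: [-82.8, 90.0, -165.2]
force: [-0.4, -0.7, -3.1]
grip_width: 0.0137
t 12.8833 q [-49.    2.3  33.8 106.6  -1.4  71.4 -97.2] p [0.4973 0.1178 0.2019] jaw -82.45 tilt 0.02 F [-0.38 -0.69 -3.13] M [-0.188  0.401 -0.025] w 13.68
time_s: 13.13
tool_pos: [0.4973, 0.1179, 0.2011]
tool_rot: [-84.5, 90.0, -166.9]
force: [-0.9, -1.0, -2.5]
grip_width: 0.0134
t 13.1333 q [-49.    2.4  33.8 106.7  -1.4  71.3 -97.2] p [0.4973 0.1179 0.2011] jaw -82.45 tilt 0.02 F [-0.92 -0.99 -2.51] M [-0.257  0.441 -0.01 ] w 13.39
```

```bash
python3 -m pendant '[[0,[0.5,-0.2,0.1],[0,0,0]],[0,[0.8,-0.2,0.1],[0,0,0]],[0,[0.8,-0.2,0.1],[0,0,0]]]'; python3 -c "
from h import *
st()"
```

```text
time_s: 13.38
tool_pos: [0.4973, 0.1177, 0.2003]
tool_rot: [147.0, 90.0, 64.6]
force: [-0.6, -0.1, -2.4]
grip_width: 0.0136
t 13.3833 q [-49.    2.4  33.8 106.8  -1.4  71.2 -97.2] p [0.4973 0.1177 0.2003] jaw -82.45 tilt 0.0 F [-0.64 -0.09 -2.37] M [-0.31   0.447 -0.006] w 13.63
```

```bash
python3 -m pendant '[[0,[0.4,-0.2,0],[0,0,0]],[0,[0.6,-0.2,0],[0,0,0]],[0,[0.6,-0.2,0],[0,0,0]]]'; python3 -c "
from h import *
st()"
```

```text
time_s: 13.63
tool_pos: [0.4973, 0.1177, 0.2002]
tool_rot: [116.1, 90.0, 33.6]
force: [-0.9, -0.9, 0.1]
grip_width: 0.0136
t 13.6333 q [-49.    2.4  33.8 106.8  -1.4  71.2 -97.2] p [0.4973 0.1177 0.2002] jaw -82.45 tilt 0.03 F [-0.88 -0.93  0.08] M [-0.297  0.501 -0.023] w 13.63
```

Contact with the plug face at TCP z = 0.200, as expected. Now I press about 6 N and sweep anticlockwise.

```bash
python3 -m pendant '[[0,[0.4,0,0],[0,0,0]],[0,[0.4,0,0],[-0.04,0,0]],[0,[0.4,0,0],[-0.08,0,0]],[0,[0.4,0,0],[-0.12,0,0]],[0,[0.4,0,0],[-0.12,0,0]]]'; python3 -c "
from h import *
st()"
```

```text
time_s: 14.05
tool_pos: [0.4972, 0.1175, 0.1996]
tool_rot: [36.9, 90.0, -38.6]
force: [-1.5, -0.8, 0.7]
grip_width: 0.0136
t 14.05 q [-48.8   2.4  33.6 106.9  -1.4  71.1 -90.3] p [0.4972 0.1175 0.1996] jaw -75.52 tilt 0.02 F [-1.46 -0.75  0.66] M [-0.562  0.449  0.069] w 13.61
```

```bash
python3 -m pendant '[[0,[0.3,-0.2,0],[-0.04,0,0]],[0,[0.3,-0.2,0],[-0.08,0,0]],[0,[0.3,-0.2,0],[-0.12,0,0]],[0,[0.3,-0.2,0],[-0.12,0,0]]]'; python3 -c "
from h import *
st()"
```

```text
time_s: 14.38
tool_pos: [0.4966, 0.1176, 0.1984]
tool_rot: [-88.4, 90.0, -157.1]
force: [0.7, -0.8, -2.9]
grip_width: 0.0135
t 14.3833 q [-48.7   2.4  33.5 107.   -1.4  71.  -83.5] p [0.4966 0.1176 0.1984] jaw -68.7 tilt 0.04 F [ 0.69 -0.82 -2.91] M [-0.353  0.27  -0.012] w 13.53
```

z fell 1.9 mm and the contact force vanished, so the tongue is entering the slot at a bar heading of about 21°. Lowering.

```bash
python3 -m pendant '[[0,[0.5,0,0],[-0.03,0,0]],[0,[1,0,0],[-0.03,0,0]],[0,[2,0,0],[-0.03,0,0]],[0,[2,0,0],[-0.03,0,0]]]'; python3 -c "
from h import *
st()"; python3 -m pendant '[[0,[1,0,0],[0,0,0]],[0,[2,0,0],[0,0,0]],[0,[2,0,0],[0,0,0]]]'; python3 -c "
from h import *
st()"
```

```text
time_s: 14.72
tool_pos: [0.4966, 0.1176, 0.1966]
tool_rot: [-94.3, 90.0, -161.3]
force: [0.4, -0.5, -3.7]
grip_width: 0.0136
t 14.7167 q [-48.6   2.5  33.4 107.1  -1.5  70.8 -81.8] p [0.4966 0.1176 0.1966] jaw -67.06 tilt 0.04 F [ 0.42 -0.55 -3.71] M [-0.371  0.316  0.012] w 13.62
time_s: 14.97
tool_pos: [0.4967, 0.1176, 0.1947]
tool_rot: [-98.9, 90.0, -165.9]
force: [0.2, -0.7, -2.7]
grip_width: 0.014
t 14.9667 q [-48.6   2.6  33.4 107.2  -1.5  70.6 -81.7] p [0.4967 0.1176 0.1947] jaw -67.0 tilt 0.03 F [ 0.19 -0.73 -2.71] M [-0.461  0.359 -0.01 ] w 13.96
```

```bash
python3 -m pendant '[[0,[1,0,0],[0,0,0]],[0,[2,0,0],[0,0,0]],[0,[3,0,0],[0,0,0]],[0,[3,0,0],[0,0,0]]]'; python3 -c "
from h import *
st()"; python3 -m pendant '[[0,[0.8,0,0],[0,0,0]],[0,[1.5,0,0],[0,0,0]],[0,[1.5,0,0],[0,0,0]]]'; python3 -c "
from h import *
st()"
```

```text
time_s: 15.3
tool_pos: [0.4967, 0.1176, 0.1918]
tool_rot: [-94.2, 90.0, -161.2]
force: [-0.0, -1.8, -2.7]
grip_width: 0.0139
t 15.3 q [-48.6   2.8  33.5 107.5  -1.6  70.2 -81.6] p [0.4967 0.1176 0.1918] jaw -66.99 tilt 0.02 F [-0.   -1.82 -2.65] M [-0.481  0.342 -0.073] w 13.86
time_s: 15.55
tool_pos: [0.4968, 0.1176, 0.1904]
tool_rot: [-96.8, 90.0, -163.8]
force: [-0.6, -1.4, -2.4]
grip_width: 0.0136
t 15.55 q [-48.5   2.9  33.5 107.6  -1.7  70.1 -81.5] p [0.4968 0.1176 0.1904] jaw -66.98 tilt 0.02 F [-0.65 -1.35 -2.43] M [-0.486  0.402 -0.048] w 13.56
```

```bash
python3 -m pendant '[[0,[0.5,0,0],[0,0,0]],[0,[0.8,0,0],[0,0,0]],[0,[0.8,0,0],[0,0,0]],[0,[0.8,0,0],[0,0,0]]]'; python3 -c "
from h import *
st()"
```

```text
time_s: 15.88
tool_pos: [0.497, 0.1177, 0.1902]
tool_rot: [127.4, 90.0, 60.4]
force: [-3.1, -2.5, 2.6]
grip_width: 0.0139
t 15.8833 q [-48.5   2.9  33.5 107.6  -1.7  70.  -81.5] p [0.497  0.1177 0.1902] jaw -66.98 tilt 0.02 F [-3.12 -2.45  2.62] M [-0.735  0.872  0.011] w 13.95
```

Fully home: the floor was met at TCP z = 0.190, 10 mm below the face contact. Now turn anticlockwise in stages.

```bash
python3 -m pendant '[[0,[-0.5,-0.3,0.2],[0,0,0]],[0,[-0.5,-0.3,0.2],[-0.06,0,0]],[0,[-0.5,-0.3,0.2],[-0.12,0,0]],[0,[-0.5,-0.3,0.2],[-0.18,0,0]],[0,[-0.5,-0.3,0.2],[-0.24,0,0]],[0,[-0.5,-0.3,0.2],[-0.24,0,0]]]'; python3 -c "
from h import *
st()"
```

```text
time_s: 16.38
tool_pos: [0.497, 0.1172, 0.1902]
tool_rot: [46.9, 90.0, -6.2]
force: [-0.9, -2.3, 0.6]
grip_width: 0.0139
t 16.3833 q [-48.1   2.8  33.1 107.6  -1.6  70.  -67.7] p [0.497  0.1172 0.1902] jaw -53.17 tilt 0.04 F [-0.87 -2.29  0.56] M [-0.724  0.379 -0.069] w 13.89
```

```bash
python3 -m pendant '[[0,[0,-0.2,0.3],[-0.07,0,0]],[0,[0,-0.2,0.3],[-0.14,0,0]],[0,[0,-0.2,0.3],[-0.21,0,0]],[0,[0,-0.2,0.3],[-0.28,0,0]],[0,[0,-0.2,0.3],[-0.35,0,0]],[0,[0,-0.2,0.3],[-0.35,0,0]]]'; python3 -c "
from h import *
st()"
```

```text
time_s: 16.88
tool_pos: [0.497, 0.1168, 0.1903]
tool_rot: [35.2, 90.0, 2.0]
force: [-1.0, -2.6, -0.0]
grip_width: 0.0137
t 16.8833 q [-47.6   2.8  32.5 107.6  -1.6  70.  -47.7] p [0.497  0.1168 0.1903] jaw -33.19 tilt 0.04 F [-0.96 -2.64 -0.04] M [-0.733  0.311 -0.01 ] w 13.73
```

```bash
python3 -m pendant '[[0,[0,-0.25,0.15],[-0.07,0,0]],[0,[0,-0.25,0.15],[-0.14,0,0]],[0,[0,-0.25,0.15],[-0.21,0,0]],[0,[0,-0.25,0.15],[-0.28,0,0]],[0,[0,-0.25,0.15],[-0.35,0,0]],[0,[0,-0.25,0.15],[-0.35,0,0]]]'; python3 -c "
from h import *
st()"
```

```text
time_s: 17.38
tool_pos: [0.497, 0.1166, 0.1903]
tool_rot: [11.1, 90.0, -2.2]
force: [-0.1, -2.6, 0.4]
grip_width: 0.0135
t 17.3833 q [-47.    2.8  32.  107.6  -1.6  70.  -27.7] p [0.497  0.1166 0.1903] jaw -13.21 tilt 0.04 F [-0.1  -2.59  0.36] M [-0.756  0.227 -0.011] w 13.46
```

```bash
python3 -m pendant '[[0,[0,-0.2,0.1],[-0.07,0,0]],[0,[0,-0.2,0.1],[-0.14,0,0]],[0,[0,-0.2,0.1],[-0.21,0,0]],[0,[0,-0.2,0.1],[-0.28,0,0]],[0,[0,-0.2,0.1],[-0.34,0,0]],[0,[0,-0.2,0.1],[-0.37,0,0]],[0,[0,-0.2,0.1],[-0.37,0,0]]]'
python3 - <<'E'
from h import *
st()
r=optics.read_camera("scene"); cv2.imwrite("pics/s5c.png",cv2.resize(r["image"][200:340,360:510],None,fx=5,fy=4.2,interpolation=2))
E
```

```text
time_s: 17.97
tool_pos: [0.4971, 0.1164, 0.1903]
tool_rot: [-3.8, 90.0, 4.1]
force: [-0.1, -2.1, -0.1]
grip_width: 0.0135
t 17.9667 q [-46.4   2.8  31.4 107.6  -1.5  70.   -6.7] p [0.4971 0.1164 0.1903] jaw 7.89 tilt 0.04 F [-0.12 -2.08 -0.13] M [-0.726  0.046 -0.077] w 13.52
```

View pics/s5c.png

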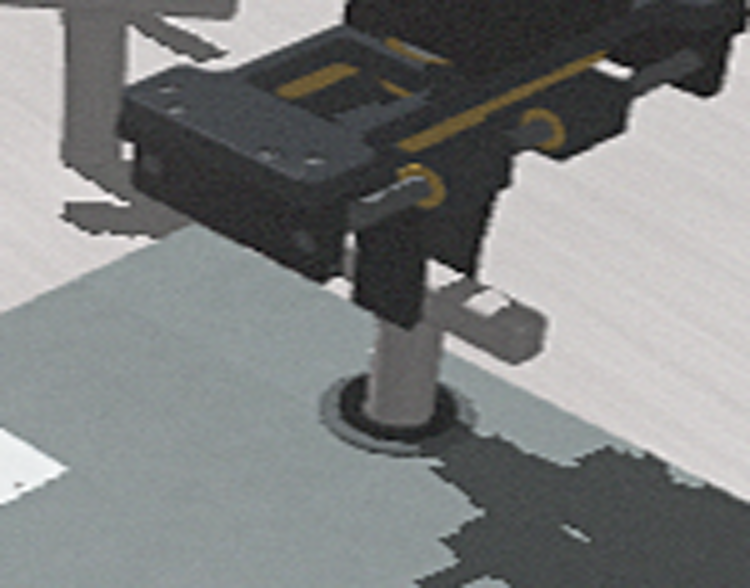

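The key turned with the gripper. In the crop the bar, end at (520,330), runs with the box's long edge, and the barrel stands in the collar at (400,410). I'll ease the side load, check, then release.

```bash
python3 -m pendant '[[0,[0,-0.4,0],[0,0,0]],[0,[0,-0.4,0],[0,0,0]],[0,[0,-0.4,0],[0,0,0]]]' 10; python3 -c "
from h import *
st()"; python3 -m pendant '[[30,[0,0,0],[0,0,0]],[30,[0,0,0],[0,0,0]],[30,[0,0,0],[0,0,0]],[30,[0,0,0],[0,0,0]],[30,[0,0,0],[0,0,0]],[30,[0,0,0],[0,0,0]]]'; python3 -c "
from h import *
st()"
```

```text
time_s: 18.27
tool_pos: [0.4971, 0.1166, 0.1903]
tool_rot: [32.9, 89.9, 40.9]
force: [1.9, -0.0, -0.9]
grip_width: 0.0137
t 18.2667 q [-46.4   2.8  31.4 107.6  -1.6  70.   -6.5] p [0.4971 0.1166 0.1903] jaw 8.02 tilt 0.08 F [ 1.91 -0.04 -0.9 ] M [-0.25  -0.354 -0.045] w 13.67
time_s: 18.77
tool_pos: [0.4967, 0.1162, 0.1902]
tool_rot: [129.1, 90.0, 137.2]
force: [0.1, -0.1, 1.2]
grip_width: 0.0297
t 18.7667 q [-46.4   2.8  31.4 107.6  -1.6  70.1  -6.4] p [0.4967 0.1162 0.1902] jaw 8.08 tilt 0.02 F [ 0.13 -0.14  1.21] M [-0.135 -0.003 -0.013] w 29.73
```

```bash
python3 -m pendant '[[40,[-10,0,0],[0,0,0]],[40,[-30,0,0],[0,0,0]],[40,[-60,0,0],[0,0,0]],[40,[-90,0,0],[0,0,0]],[40,[-120,0,0],[0,0,0]],[40,[-120,0,0],[0,0,0]],[40,[-120,0,0],[0,0,0]]]'; python3 -m pendant '[[40,[0,35,0],[0,0,0]],[40,[0,70,0],[0,0,0]],[40,[0,105,0],[0,0,0]],[40,[0,140,0],[0,0,0]],[40,[0,175,0],[0,0,0]],[40,[0,210,0],[0,0,0]],[40,[0,245,0],[0,0,0]],[40,[0,260,0],[0,0,0]],[40,[0,260,0],[0,0,0]],[40,[0,260,0],[0,0,0]]]'
python3 - <<'E'
from h import *
from scipy.optimize import least_squares
st()
for c in ("top","scene"):
    r=optics.read_camera(c); cv2.imwrite(f"pics/{c}6.png",r["image"]); w=cloud(r)
    q=w[(abs(w[...,0]-.498)<.06)&(abs(w[...,1]-.117)<.06)&(w[...,2]>.165)&(w[...,2]<.21)]
    if len(q)<20: print(c,len(q)); continue
    t=q[q[:,2]>np.percentile(q[:,2],90)-.008]
    ev=np.linalg.svd(t[:,:2]-t[:,:2].mean(0),full_matrices=False)[2][0]
    print(c,len(t),"top z",np.percentile(q[:,2],[50,90,97]).round(4),cv2.minAreaRect(t[:,:2].astype(np.float32)),np.degrees(np.arctan2(ev[1],ev[0]))%180)
    m=(abs(w[...,2]-.12)<.006)&(abs(w[...,0]-.56)<.16)&(abs(w[...,1]-.127)<.17); m=cv2.morphologyEx(m.astype(np.uint8),cv2.MORPH_OPEN,np.ones((5,5)))>0
    print("box",cv2.minAreaRect(w[m][:,:2].astype(np.float32)))
E
```

```text
time_s: 19.35
tool_pos: [0.4978, 0.1163, 0.3127]
tool_rot: [21.0, 89.7, 29.1]
force: [-0.4, -0.8, -0.4]
grip_width: 0.0398
time_s: 20.18
tool_pos: [0.4597, 0.3735, 0.3088]
tool_rot: [-128.0, 89.8, -119.9]
force: [0.6, -0.8, -0.0]
grip_width: 0.0403
t 20.1833 q [-59.2  10.1  20.3  86.1  -3.5  84.6 -30.7] p [0.4597 0.3735 0.3088] jaw 8.16 tilt 0.18 F [ 0.65 -0.77 -0.04] M [-0.1   -0.019 -0.   ] w 40.3
top 315 top z [0.1888 0.1917 0.1931] ((0.4990081489086151, 0.11757776141166687), (0.014664427377283573, 0.09005287289619446), 6.811756610870361) 96.85616827367359
box ((0.5612925887107849, 0.12667913734912872), (0.2084248811006546, 0.257205069065094), 8.75307846069336)
scene 492 top z [0.1863 0.1908 0.1915] ((0.49749669432640076, 0.11813773214817047), (0.016937991604208946, 0.09026569873094559), 6.439626216888428) 97.00630529893287
box ((0.5575799942016602, 0.12620124220848083), (0.210915669798851, 0.25894245505332947), 8.648544311523438)
```

```bash
python3 -c "
import cv2,numpy as np
a=cv2.imread('pics/top6.png')[150:310,110:330];b=cv2.imread('pics/scene6.png')[190:460,280:540]
cv2.imwrite('pics/fin.png',np.hstack([cv2.resize(a,(400,300)),cv2.resize(b,(390,300))]))"
```

```text
(no output)
```

View pics/fin.png

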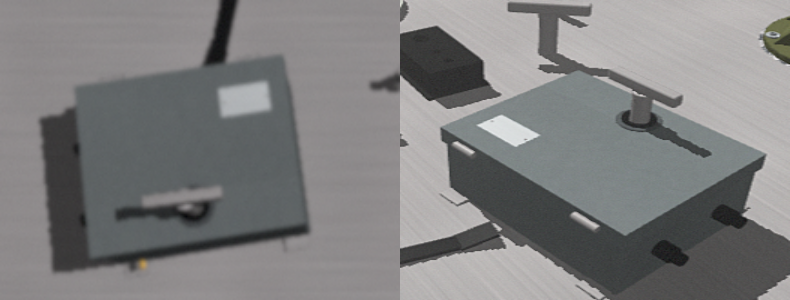

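The final pictures show the key upright in the collar, with its bar parallel to the long side. Its top is at about 0.190 m (fully home) and its heading is about 2° off the box's y axis. Handing in.

```bash
python3 -c "
from h import *
st(); env.sign_off()"
```

```text
t 20.2833 q [-59.1  10.   20.5  86.1  -3.4  84.6 -30.7] p [0.461  0.3714 0.3098] jaw 7.93 tilt 0.09 F [ 0.61 -0.79  0.53] M [-0.1    0.014  0.023] w 40.12
the job is handed in; nothing more can be done
```

The key is standing in the lock, fully home and released, with its T-bar at the open position. I handed the job in at 20.3 s, and no verdict is reported.

**What I did**
- **Picking up the key:** I took the 90 mm key from the stand. My first closing stopped at 20.3 mm because the tips met the barrel. I opened, raised 11.5 mm and gripped the 14 mm bar instead.
- **Setting it in the lock:** On the way in the key touched the side of the lead-in cone at about 10 N. I backed off and shifted 1.7 mm, and it then slid freely down to the plug face.
- **Finding the slot:** I swept anticlockwise only, pressing about 4 N. The tongue found the slot after about 14°, so I never needed to turn it back. It reached the slot floor 10 mm below the face contact.
- **Opening:** I turned the key about 75° anticlockwise to the open position, released it and backed the arm away.

**Last checks**
- **Depth:** Both cameras put the top of the key at about 0.191 m, against 0.190 m expected when it is fully home.
- **Angle:** The T-bar heads 97°, against 98.7° for the box's long side, so it is about 2° off with 8° allowed.
- **Rest of the scene:** The arm is clear of everything. The bolt, screwdriver and trim tool look untouched in the pictures, but I did not measure their positions again.

**What disagreed**
- The cameras put the lock 1–2 mm further in x than where the key actually went in, which fits their calibration.
- While turning, the wrist moment about the vertical read below the 0.12 N m given for the plug. The pictures still show the key turned with the gripper.

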